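# Clamp the board rest, kick its stand down and hold it upright

### The arm

A 7-joint arm with a two-finger parallel gripper is mounted at the origin on the work surface. World frame = base frame: x ahead of the robot, y to its left, z up, the work surface at z = 0. Lengths are in mm, angles in rad, forces in N, time in s.
With the tool pointing down it reaches from about 400 to 875 mm from the base axis. Payload 4.4 kg.
Tool frame: the origin (TCP) lies midway between the tips of the shut fingers; the grasp point (between the pads) lies 19 mm behind it; z points along the fingers, x is the direction in which the jaws open and shut, and the axes are right-handed (so a half turn about z gives the same grasp; the last joint's range is limited). The gripper opens to 85 mm and grips with 20 to 120 N. Pads are 22 mm wide; open, the fingers measure 114 mm over their backs; the gripper's body (76 mm by 85 mm) begins 54 mm behind the grasp point. The pads swing forward as they close: fully open they stand 13 mm farther back than shut.
Start: joints at [1.095, 0.628, 0.038, 1.517, -0.027, 0.996, -0.02], TCP at [259.005, -596.183, 231.313] pointing down, gripper open.
Joint ranges: [-3.06, 3.06], [-0.37, 2.12], [-1.25, 1.32], [0.18, 2.47], [-1.1, 4.24], [0.23, 1.98], [-2.94, 2.94]. Speed limits (rad/s): [2.57, 2.57, 3.14, 3.14, 3.14, 3.14, 3.14].

### API

Orientations are given as a unit quaternion [x, y, z, w].
In Python, from bench import monitor, vision, env gives the robot as it stands. The module is installed in compiled form; this text tells all that it offers.
- The arm moves only by the tool jog_arm, never from a script. Its argument "steps" is a list of rows, each a list of 7 numbers: the finger opening in mm, from 0 to 85.4, then the shift along the tool's x, y, z in mm, then the turn, a rotation vector about the tool's x, y, z in degrees. A call has 1 to 5 rows; each row shifts and turns the commanded pose from where the row before left it, along the tool's axes as they then stand; what a row does not reach is not made up. A row lasts 1/10 s, in which the tool goes at most 50 mm and 8.59 degrees, less where a joint would pass 70% of its speed; a pose out of reach is approached as far as the arm can. A call with a gripper value outside its range is refused whole. The fingers move at their own pace and stop on an object; the grip force is fixed at half the most. Time passes only in rows, so rows that do not move let the fingers close. It gives the time, the measured TCP pose, the force and the opening at its end, in the units of the state.
- monitor.get_obs(): the state, without advancing time (a new reading comes with each control period).
- vision.read_camera(name): name is "scene" or "top" or "wrist"; returns a dict with "color" (384x512x3 uint8, red, green, blue), "fx", "fy", "cx", "cy" (pixels), "D" ([k1, k2, p1, p2, k3] as OpenCV has them; the pictures are not rectified), "position" and "attitude" of the camera in the world. Camera axes: x right, y up, looking along -z (the intrinsics and any distortion apply to the point x, -y, -z); pixel columns grow to the right and rows downward; lengths in mm; the calibration is good to about 2 mm. A picture is of the moment at which its call begins. There is no depth.
- env.sign_off(): hands the job in, once; it reports no verdict.
The state is a dict: "clock": time; "joints": joint angles; "qd": joint speeds; "effort": joint torques, N m; "tool_pos": TCP position; "orientation": TCP orientation; "wrist_force": force on the tool from outside, world axes, zero at the start; "ft_torque": the same for the moment, N m; "grip_width": finger opening in mm.
Only numpy, scipy, OpenCV 4.12 (cv2) and the standard library are available. Lean on these libraries where they do the work, as an engineer would, in place of code of your own. Each camera call takes 0.05 s, during which the arm holds its last target. There are 200 camera calls.

### The job

Fold the red cam lever down flat to clamp the board rest's carriage on its rail, then flip the yellow kickstand down over centre until it is fully down. Then bring the leaning wooden frame upright and keep holding it there: it tips back if let go, so the program finishes while the fingers still hold the frame upright. Do not slide the carriage along its rail and leave the other things on the bench where they are.

Things in the scene. Friction and masses are not known exactly. Their poses are not given: they have to be found in the camera images.
- rest_base: Plywood jig board fixed to the bench, 480 x 250 x 12 mm (x -170 to +310, y -125 to +125), with a 30 mm wide aluminium rail along its middle, rail top 22 mm high. It carries the board rest. Origin at bench height on the rail's centre line. x runs along the rail from the kickstand's side (-x) to the cam lever's side (+x); y level across the rail, z up. It never moves.
- carriage (a joint): Dark steel carriage (90 x 130 mm plate, top 42 mm above the bench, hub cheeks to 74 mm) on the rail: its shift along rest_base's x (m) from the rail's middle. It takes about 25 N to slide it and it should stay where it is. The frame's hub is over rest_base's origin when this reads 0.
- cam_lever (a joint): Red cam lever that clamps the carriage: 0 = open, standing up at 1.35 rad above level and leaning slightly to rest_base's +x; 1.35 = closed, folded down level along +x. It turns about a level axis along rest_base's y and springs over centre at about 0.7 (either way it snaps to the end; about 2 to 3 N at its tip moves it).
- cam_pivot (a point): Cam lever's pivot, 180 mm along +x from the hub, 35 mm above the bench.
- cam_tip (a point): Centre of the cross bar (18 mm in diameter, 24 mm wide) at the lever's free end, 82 mm from the pivot. The lever's arm is 20 mm wide (along y) and 8 mm thick; its underside when closed is on the pivot's level.
- frame (a joint): Wooden frame's tilt about its hub (level axis along rest_base's y): 0 = upright, + = tipped to rest_base's +x. It starts leaning at about 0.28, against its stop. A spring in the hub keeps tipping it to +x with about 1 N m (about 5 to 6 N at the top rail), so it falls back whenever it is let go. The kickstand's foot meets the board about 0.02 to the other side of upright.
- frame_hub (a point): Hub, the frame's hinge axis, 60 mm above the bench, in the frame's middle plane.
- frame_top (a point): Middle of the upper face of the frame's top rail, 200 mm from the hub. Axes of the frame: x through its thickness (rest_base's x when upright), y along the top rail, z from the hub to the top. The top rail is wood, 18 mm thick (x), 112 mm long (y), 32 mm high. The posts under its ends are 20 x 18 mm.
- kickstand (a joint): Yellow kickstand on the frame's -y side: 0 = folded up, parallel to the frame's post; it swings out to the frame's -x and down; 2.54 = fully down, 0.6 rad short of pointing down along the post. Springs over centre at about 1.27: it snaps up before that, down after it. Starting it takes about 1 N at the toe.
- kick_pivot (a point): Kickstand's pivot on the frame, 85 mm above the hub along the frame and 72 mm to its -y side.
- kick_toe (a point): Middle of the kickstand's toe: a level bar 12 mm in diameter (rubber sleeve 13 mm) at its free end, 152 mm from the pivot, sticking 42 mm sideways to rest_base's -y from the leg (a 12 mm round bar); this point is 28 mm out from the leg.
- tape_measure: Bystander, leave alone: yellow and black tape measure, 68 x 36 x 66 mm high, standing; origin under its centre.
- offcut_short: Bystander, leave alone: brown wood offcut 110 x 45 x 32 mm lying on the jig board; origin under its centre.
- offcut_long: Bystander, leave alone: pale wood offcut 220 x 40 x 22 mm; origin under its centre.
- glue_bottle: Bystander, leave alone: yellow glue bottle with an orange cap, 60 mm in diameter, 170 mm high; origin under its centre.
- screw_cup: Bystander, leave alone: grey open cup, 76 mm in diameter, 70 mm high; origin under its centre.
- mallet: Bystander, leave alone: hammer with a wooden handle lying flat; origin under it.
- try_square: Bystander, leave alone: try square with a dark wood stock 100 mm and a steel blade 150 mm; origin under the middle of the stock.
- push_stick: Bystander, leave alone: red plastic push stick 260 mm long, 12 mm thick; origin under its middle.

How it is judged (in metres and radians):
On the way, in this order (a step that is already met when the one before it is completed fails the run):
1. the cam lever is folded down (value of joint cam_lever above 1.2 rad), for 0.2 s.
2. the kickstand is down past centre at its stop (value of joint kickstand above 2.4 rad and value of joint cam_lever above 1.2 rad), for 0.2 s.
3. the frame is held upright (all of step 2 and value of joint frame between -0.07 and 0.07 rad and contact force between the fingers and frame above 2 N), for 0.3 s.
At the end, for the whole second after the job is handed in: The frame stands upright within 0.07 rad (4 degrees) and still, held by the fingers (more than 2 N between fingers and frame, kickstand included); the kickstand is down (above 2.4 rad), the cam lever is folded down (above 1.2 rad), and the hub is within 15 mm of where it started (all of step 3 and velocity of joint frame between -0.1 and 0.1 rad/s and distance of frame_hub from where it was at the start of the episode below 0.015 m); the arm keeps its last pose, push and grip.
It fails at once if a bystander is moved by more than 30 mm (distance of any of tape_measure, offcut_short, offcut_long, glue_bottle, screw_cup, mallet, try_square, push_stick from where it was at the start of the episode above 0.03 m).
It fails at once if the carriage is slid along its rail by more than 25 mm (distance of frame_hub from where it was at the start of the episode above 0.025 m).
It also fails if it takes over 64 s, if anything falls off the work surface, if the arm or the gripper's body presses on something with over 40 N, if the wrist force passes 120 N, or if a joint passes its speed limit or range.

## Working session

There is one attempt and no reset: what is moved stays moved. The work goes in short steps, Python scripts to look and compute and a tool call to move; the robot and the scene stay as the last step left them, time stands still between calls to the robot, and variables do not carry over. Pictures are saved under pics/ and viewed, about 8 in all and at most 12, crops included, and the job is handed in when it is done.

Besides the shell and the picture viewer there is one more tool, called after ">>>" as name(argument=value, ...) on one line, values as JSON. jog_arm: Moves the arm, as the interface text tells. Its arguments: {"type":"object","properties":{"steps":{"type":"array","items":{"type":"array","items":{"type":"number"}}}},"required":["steps"]}

```bash
mkdir -p pics; python3 - <<'E'
from bench import monitor, vision
import cv2,pickle
print(monitor.get_obs())
for n in ("scene","top"):
    c=vision.read_camera(n); pickle.dump(c,open(n+".pkl","wb"))
    print(n,{k:v for k,v in c.items() if k!="color"})
    cv2.imwrite(f"pics/{n}0.png",cv2.resize(c["color"][:,:,::-1],(800,600),interpolation=cv2.INTER_CUBIC))
E
```

```text
{'clock': 0.0, 'joints': array([ 1.09520734,  0.62933793,  0.03843018,  1.51835659, -0.02702924,
        0.99630405, -0.0200441 ]), 'qd': array([-0.00071018, -0.00134998,  0.00025098, -0.00097637, -0.00185237,
        0.00131368,  0.00061839]), 'effort': array([-3.37843985e-04, -5.63405442e+01,  1.22632205e+00, -1.93444473e+01,
        1.09967461e-02,  1.05367927e-02, -1.54684500e-05]), 'tool_pos': array([ 258.76408365, -595.59625778,  230.39782822]), 'orientation': array([ 8.36172375e-01, -5.48465922e-01, -7.87725746e-04, -5.20884585e-04]), 'wrist_force': array([-0.54083652,  0.5611861 , -0.44035037]), 'ft_torque': array([ 0.02671253,  0.02869313, -0.03540784]), 'grip_width': 85.49147004331405}
scene {'fx': 348.75760041513087, 'fy': 348.75760041513087, 'cx': 254.31804541423972, 'cy': 196.06089187833607, 'D': array([-0.0984842,  0.       ,  0.       ,  0.       ,  0.       ]), 'position': array([1234.28349672,  317.78955581,  958.64759395]), 'attitude': array([0.20190418, 0.33824296, 0.79032366, 0.46927061])}
top {'fx': 434.6542809252943, 'fy': 434.6542809252943, 'cx': 252.71618437358197, 'cy': 194.48352234278525, 'D': array([-0.10917784,  0.        ,  0.        ,  0.        ,  0.        ]), 'position': array([ 350.95593286,  -69.78715013, 1763.38343315]), 'attitude': array([ 0.03193498, -0.03862373, -0.70543719,  0.7069984 ])}
```

View pics/scene0.png

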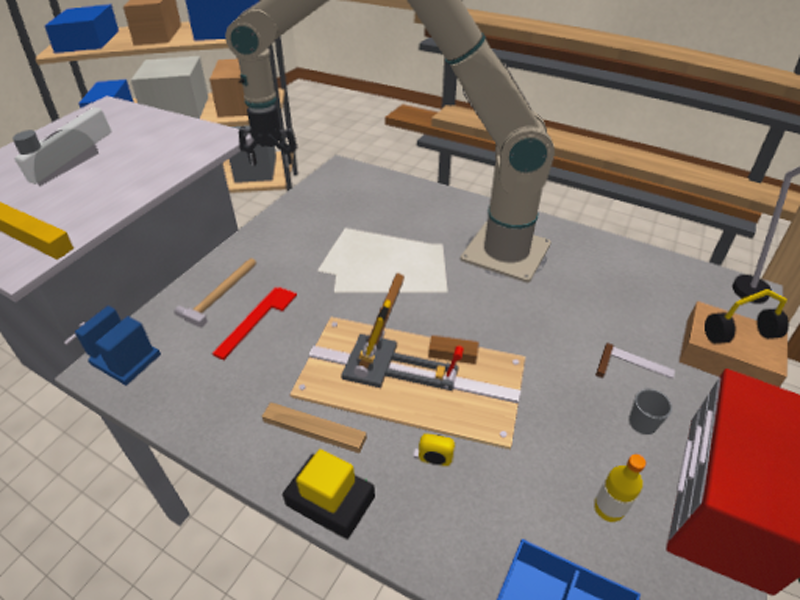

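View pics/top0.png

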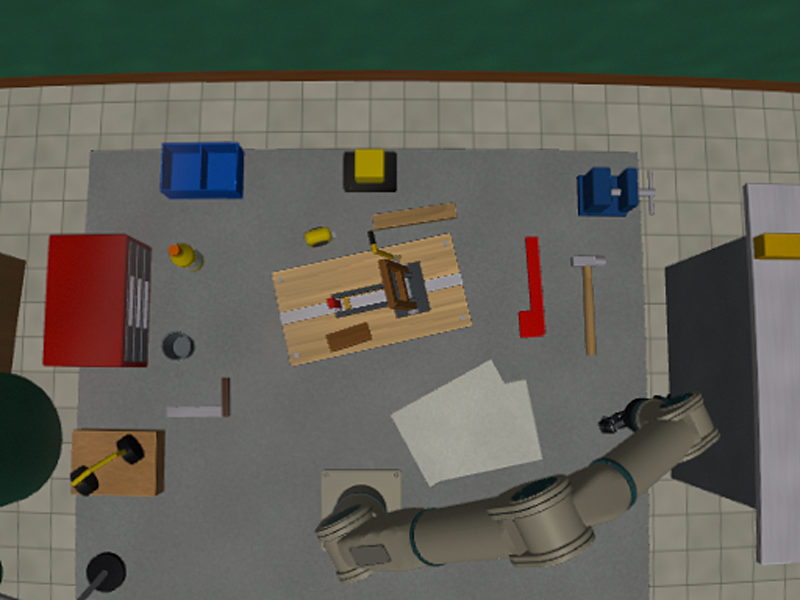

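The scene view shows the rest in the middle: cam lever about (455,365), frame about (385,315). In the top view the jig board's corners are about (274,272), (451,234), (471,325), (293,365), the lever is at (335,302) and the kick toe at (372,238). Next I fit the board and zoom in.

```bash
cat > h.py <<'E'
import numpy as np, cv2, pickle
from scipy.spatial.transform import Rotation as R
F=np.diag([1,-1,-1.])
def K(c): return np.array([[c["fx"],0,c["cx"]],[0,c["fy"],c["cy"]],[0,0,1]])
def ray(c,uv):
    p=cv2.undistortPoints(np.array(uv,float).reshape(-1,1,2),K(c),c["D"]).reshape(-1,2)
    d=np.c_[p,np.ones(len(p))]@F@R.from_quat(c["attitude"]).as_matrix().T
    return c["position"],d/np.linalg.norm(d,axis=1)[:,None]
def onplane(c,uv,z):
    o,d=ray(c,uv); return o+d*((z-o[2])/d[:,2:])
def proj(c,P):
    Rc=R.from_quat(c["attitude"]).as_matrix()
    q=(np.atleast_2d(P)-c["position"])@Rc@F
    return cv2.projectPoints(q,np.zeros(3),np.zeros(3),K(c),c["D"])[0].reshape(-1,2)
def tri(c1,u1,c2,u2):
    o1,d1=ray(c1,u1);o2,d2=ray(c2,u2);d1,d2=d1[0],d2[0]
    s=np.linalg.lstsq(np.c_[d1,-d2],o2-o1,rcond=None)[0]
    a,b=o1+s[0]*d1,o2+s[1]*d2
    return (a+b)/2,np.linalg.norm(a-b)
def load(n): return pickle.load(open(n+".pkl","rb"))
E
python3 - <<'E'
from h import *
t=load("top");s=load("scene")
hsv=cv2.cvtColor(t["color"],cv2.COLOR_RGB2HSV)
m=cv2.inRange(hsv,(8,60,110),(25,200,255)); m[:140]=0;m[245:]=0;m[:,:170]=0;m[:,310:]=0
m=cv2.morphologyEx(m,cv2.MORPH_OPEN,np.ones((3,3)))
n,l,st,_=cv2.connectedComponentsWithStats(m); print(st[1:])
ys,xs=np.nonzero(m); P=onplane(t,np.c_[xs,ys],12)[:,:2]
# keep jig board pts
r=cv2.minAreaRect(P.astype(np.float32)); print(r); print(cv2.boxPoints(r))
C=onplane(t,np.array([[274,272],[451,234],[471,325],[293,365]])*.64,12);print(C,np.linalg.norm(np.diff(C,axis=0),axis=1))
for c,n in((t,"top"),(s,"scene")):
    red=cv2.inRange(cv2.cvtColor(c["color"],cv2.COLOR_RGB2HSV),(0,150,80),(6,255,255))|cv2.inRange(cv2.cvtColor(c["color"],cv2.COLOR_RGB2HSV),(174,150,80),(180,255,255))
    n2,_,st,ce=cv2.connectedComponentsWithStats(red)
    print(n,[(a.tolist(),b.round(1).tolist()) for a,b in zip(st[1:],ce[1:]) if a[4]>8])
a=cv2.resize(t["color"][140:250,165:315],(600,440),interpolation=cv2.INTER_CUBIC)
b=cv2.resize(s["color"][165:295,180:340],(640,520),interpolation=cv2.INTER_CUBIC)
cv2.imwrite("pics/tz.png",a[:,:,::-1]);cv2.imwrite("pics/sz.png",b[:,:,::-1])
E
```

```text
[[ 239  140   29    6  134]
 [ 246  150   48   29  800]
 [ 174  161   71   39 1641]
 [ 181  182  121   52 2475]]
((579.00732421875, -14.4864501953125), (328.9436950683594, 480.300048828125), 12.884576797485352)
[[ 365.1262   182.9417 ]
 [ 472.22714 -285.265  ]
 [ 792.8884  -211.9146 ]
 [ 685.7875   256.2921 ]]
[[ 609.15249578  229.32472061   12.        ]
 [ 711.21657183 -233.3080088    12.        ]
 [ 471.94727518 -283.53445058   12.        ]
 [ 367.61049746  175.68122181   12.        ]] [473.75744632 244.48413399 470.9195228 ]
top [([28, 150, 54, 85, 4235], [54.2, 192.0]), ([332, 151, 17, 65, 651], [340.9, 188.2]), ([209, 190, 8, 7, 30], [212.0, 193.5])]
scene [([136, 184, 54, 46, 549], [162.7, 204.1]), ([286, 221, 11, 20, 74], [291.2, 228.8]), ([427, 236, 85, 145, 7986], [479.8, 312.2])]
```

View pics/tz.png

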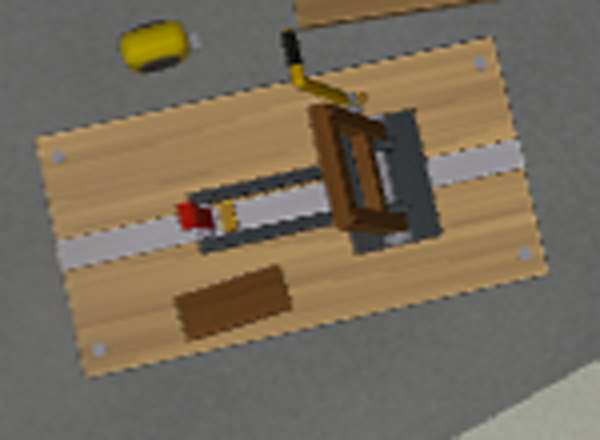

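View pics/sz.png

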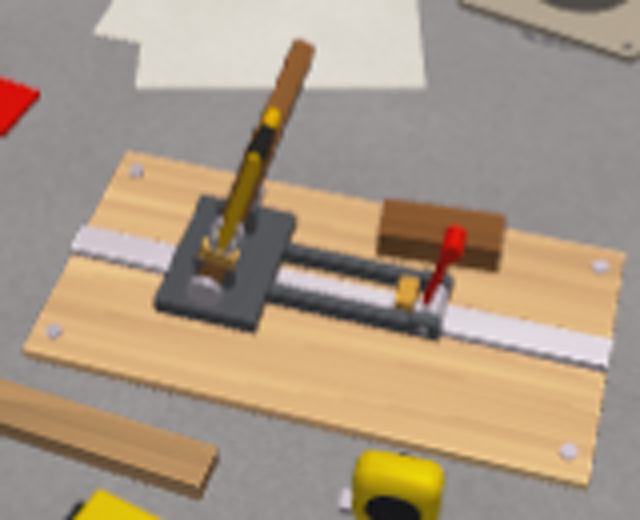

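The top crop shows the board's corners at (37,137), (493,38), (547,272), (88,377), the carriage plate's -x edge from (413,108) to (441,237), the red tip at about (188,216), and the black toe sleeve centred near (290,47). In the scene crop the toe sleeve is at (260,140) and the lever's bar at (455,242).

```bash
cat > rest.py <<'E'
from h import *
t=load("top");s=load("scene")
T=lambda p:(np.array(p,float).reshape(-1,2)+.5)/4-.5+[165,140]
S=lambda p:(np.array(p,float).reshape(-1,2)+.5)/4-.5+[180,165]
C=onplane(t,T([[37,137],[493,38],[547,272],[88,377]]),12)[:,:2] # (+x,-y),(-x,-y),(-x,+y),(+x,+y)
L=np.array([[310,-125],[-170,-125],[-170,125],[310,125.]])
lc=L-L.mean(0);cc=C-C.mean(0)
yaw=np.arctan2((lc[:,0]*cc[:,1]-lc[:,1]*cc[:,0]).sum(),(lc*cc).sum())
A=np.array([[np.cos(yaw),-np.sin(yaw)],[np.sin(yaw),np.cos(yaw)]])
O=C.mean(0)-A@L.mean(0)
def w(p): p=np.array(p,float); return np.r_[O+A@p[:2],p[2]]
def loc(P): P=np.array(P,float); return np.r_[A.T@(P[:2]-O),P[2]]
E
python3 - <<'E'
from rest import *
print("O",O,"yaw",yaw, "res",(L@A.T+O-C).round(1).tolist())
C2=onplane(s,S([[590,484],[25,350],[127,152],[624,256]]),12)
print("scene corners local",[loc(p).round(1).tolist() for p in C2])
for p in T([[413,108],[441,237],[355,253]]): print("plate",loc(onplane(t,p,42)[0]).round(1))
for p in S([[205,197],[297,214],[254,329],[156,303]]): print("plate s",loc(onplane(s,p,42)[0]).round(1))
P,e=tri(t,T([188,216]),s,S([455,242]));print("camtip",loc(P).round(1),e)
P,e=tri(t,T([290,47]),s,S([260,140]));print("toe",loc(P).round(1),e)
for a in [0]:
  h=0
  th=.28
  fr=lambda x,y,z:[h+np.cos(th)*x+np.sin(th)*z,y,60-np.sin(th)*x+np.cos(th)*z]
  for nm,q in dict(top=fr(0,0,200),kp=fr(0,-72,85),toe=fr(0,-100,237),ct=[180+82*np.cos(1.35),0,35+82*np.sin(1.35)]).items():
    print(nm,np.round(q,1),w(q).round(1),"top crop",((proj(t,w(q))[0]-[165,140])*4).round(),"scene crop",((proj(s,w(q))[0]-[180,165])*4).round())
E
```

```text
O [556.43648291 -92.95481855] yaw 1.7938831049508952 res [[-0.2, 1.6], [2.1, -0.9], [-1.3, -3.1], [-0.5, 2.4]]
scene corners local [[311.4, -123.6, 12.0], [-166.1, -123.1, 12.0], [-167.7, 124.3, 12.0], [310.3, 121.4, 12.0]]
plate [-69.8 -65.6  42. ]
plate [-68.   67.1  42. ]
plate [19.  63.9 42. ]
plate s [-65.8  61.6  42. ]
plate s [20.  64.2 42. ]
plate s [ 21.1 -70.2  42. ]
plate s [-66.4 -66.5  42. ]
camtip [169.2   0.8 118.9] 1.610446116868068
toe [  41.2 -102.   295.2] 0.988206688673299
top [ 55.3   0.  252.2] [544.2 -39.1 252.2] top crop [300. 170.] scene crop [318.  92.]
kp [ 23.5 -72.  141.7] [621.5 -54.1 141.7] top crop [318. 104.] scene crop [252. 250.]
toe [  65.5 -100.   287.8] [639.5  -7.  287.8] top crop [262.  55.] scene crop [294. 151.]
ct [198.   0. 115.] [512.6 100.1 115. ] top crop [156. 221.] scene crop [487. 252.]
```

```bash
cat > st.py <<'E'
from rest import *
from bench import monitor
import sys
o=monitor.get_obs(); Q=R.from_quat(o["orientation"]).as_matrix()
ex=np.r_[A[:,0],0];ey=np.r_[A[:,1],0]
G=np.c_[-ex,ey,[0,0,-1]]
print("t",o["clock"],"loc",loc(o["tool_pos"]).round(1),"F loc",(A.T@o["wrist_force"][:2]).round(2),o["wrist_force"][2].round(2),"w",round(o["grip_width"],1),
 "rot to align(deg,tool)",np.degrees(R.from_matrix(Q.T@G).as_rotvec()).round(2))
E
python3 st.py
```

```text
t 0.1 loc [-424.4  401.5  230.5] F loc [-0.16 -0.86] -0.22 w 85.5 rot to align(deg,tool) [1.00e-02 1.00e-01 1.07e+01]
```

>>> jog_arm(steps=[[0, 0, 0, -50, 0, 0, 5.3], [0, 0, 0, -50, 0, 0, 5.3], [0, 0, 0, -20, 0, 0, 0]])

```text
clock: 0.4
tool_pos: [259.6, -597.8, 356.2]
orientation: [0.781, -0.624, 0.003, 0.002]
wrist_force: [-1.2, 0.1, 0.4]
grip_width: 43.9
```

```bash
python3 st.py
```

```text
t 0.4 loc [-426.7  401.2  356.2] F loc [0.37 1.19] 0.36 w 43.9 rot to align(deg,tool) [-0.07 -0.4  -0.02]
```

>>> jog_arm(steps=[[0, -38, -27, 0, 0, 0, 0], [0, -38, -27, 0, 0, 0, 0], [0, -38, -27, 0, 0, 0, 0], [0, -38, -27, 0, 0, 0, 0], [0, -38, -27, 0, 0, 0, 0]])

```text
clock: 0.9
tool_pos: [348.5, -378.8, 351.0]
orientation: [0.782, -0.623, -0.0, -0.0]
wrist_force: [2.0, -0.6, 0.5]
grip_width: -0.3
```

>>> jog_arm(steps=[[0, -38, -27, 0, 0, 0, 0], [0, -38, -27, 0, 0, 0, 0], [0, -38, -27, 0, 0, 0, 0], [0, -38, -27, 0, 0, 0, 0], [0, -38, -27, 0, 0, 0, 0]])

```text
clock: 1.4
tool_pos: [437.7, -163.7, 351.3]
orientation: [0.782, -0.623, -0.0, 0.0]
wrist_force: [0.7, -0.2, 0.1]
grip_width: 0.1
```

>>> jog_arm(steps=[[0, -38, -27, 0, 0, 0, 0], [0, -38, -27, 0, 0, 0, 0], [0, -38, -27, 0, 0, 0, 0], [0, -38, -27, 0, 0, 0, 0], [0, 0, 0, 0, 0, 0, 0]])

```text
clock: 1.9
tool_pos: [510.3, 14.6, 350.9]
orientation: [0.785, -0.619, -0.001, -0.002]
wrist_force: [-0.2, 0.3, -0.2]
grip_width: -0.1
```

```bash
python3 st.py
```

```text
t 1.9 loc [115.1  21.2 350.9] F loc [0.36 0.08] -0.16 w -0.1 rot to align(deg,tool) [-0.1   0.26  0.74]
```

>>> jog_arm(steps=[[0, -18, -21, 40, 0, 0, 0.7], [0, 0, 0, 50, 0, 0, 0], [0, 0, 0, 50, 0, 0, 0], [0, 0, 0, 50, 0, 0, 0], [0, 0, 0, 50, 0, 0, 0]])

```text
clock: 2.4
tool_pos: [525.1, 28.3, 109.6]
orientation: [0.778, -0.628, 0.0, -0.0]
wrist_force: [1.2, -0.9, -0.7]
grip_width: 0.1
```

>>> jog_arm(steps=[[0, 0, 0, 4, 0, 0, 0], [0, 0, 0, 0, 0, 0, 0]])

```text
clock: 2.6
tool_pos: [524.8, 28.6, 107.0]
orientation: [0.778, -0.628, -0.001, 0.001]
wrist_force: [-0.1, -0.6, 1.6]
grip_width: -0.1
```

```bash
python3 st.py
```

```text
t 2.6 loc [125.5   4.  107. ] F loc [-0.57  0.23] 1.61 w -0.1 rot to align(deg,tool) [ 0.15  0.01 -0.61]
```

>>> jog_arm(steps=[[0, -15, -3, 0, 0, 0, -0.6], [0, -12, 0, 2, 0, 0, 0], [0, -12, 0, 5, 0, 0, 0], [0, -12, 0, 6, 0, 0, 0], [0, -10, 0, 8, 0, 0, 0]])

```text
clock: 3.1
tool_pos: [515.2, 90.9, 86.7]
orientation: [0.782, -0.624, 0.0, -0.001]
wrist_force: [0.3, -0.9, 1.8]
grip_width: -0.2
```

```bash
python3 st.py
```

```text
t 3.1 loc [188.4  -0.4  86.7] F loc [-0.97 -0.1 ] 1.78 w -0.2 rot to align(deg,tool) [-0.11  0.02  0.06]
```

>>> jog_arm(steps=[[0, -8, 0, 8, 0, 0, 0], [0, -6, 0, 10, 0, 0, 0], [0, 0, 0, 10, 0, 0, 0], [0, 0, 0, 4, 0, 0, 0], [0, 0, 0, 0, 0, 0, 0]])

```text
clock: 3.6
tool_pos: [511.0, 101.9, 53.1]
orientation: [0.781, -0.624, -0.001, 0.001]
wrist_force: [-0.1, 0.1, 0.2]
grip_width: -0.2
```

```bash
python3 st.py; python3 - <<'E'
from h import *
from bench import vision
s=vision.read_camera("scene")
cv2.imwrite("pics/s1.png",cv2.resize(s["color"][150:295,180:340],(640,580),interpolation=cv2.INTER_CUBIC)[:,:,::-1])
E
```

```text
t 3.6 loc [200.    1.3  53.1] F loc [0.12 0.07] 0.21 w -0.2 rot to align(deg,tool) [ 0.16 -0.03 -0.05]
```

View pics/s1.png

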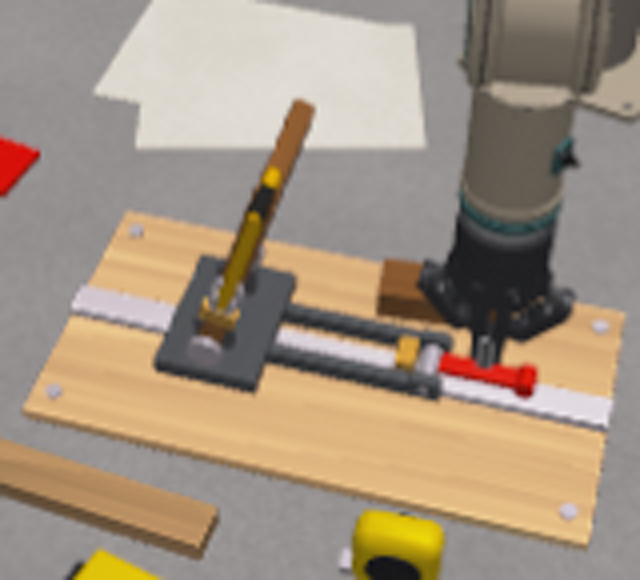

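The lever now lies flat at (490,372) and the carriage plate is unmoved. Next is the kickstand: I approach the toe from its +x side.

>>> jog_arm(steps=[[0, 0, 0, -50, 0, 0, 0], [0, 0, 0, -50, 0, 0, 0], [0, 0, 0, -50, 0, 0, 0], [0, 0, 0, -50, 0, 0, 0], [0, 0, 0, -50, 0, 0, 0]])

```text
clock: 4.15
tool_pos: [511.5, 102.0, 306.9]
orientation: [0.781, -0.624, 0.0, -0.0]
wrist_force: [1.8, 0.1, -0.5]
grip_width: -0.1
```

>>> jog_arm(steps=[[0, 10, -30, -38, 0, 0, 0], [0, 30, -38, 0, 0, 0, 0], [0, 30, -38, 0, 0, 0, 0], [0, 20, 0, 0, 0, 0, 0], [0, 0, 0, 0, 0, 0, 0]])

```text
clock: 4.65
tool_pos: [636.0, 33.2, 341.5]
orientation: [0.779, -0.627, 0.001, 0.001]
wrist_force: [-0.2, -0.1, -0.2]
grip_width: 0.1
```

```bash
python3 st.py
```

```text
t 4.65 loc [ 105.4 -105.5  341.5] F loc [-0.07  0.26] -0.17 w 0.1 rot to align(deg,tool) [ 0.08 -0.16 -0.4 ]
```

>>> jog_arm(steps=[[0, 0, 0, 35, 0, 0, -0.4], [0, 0, 0, 33, 0, 0, 0], [0, 25, 0, 0, 0, 0, 0], [0, 15, 0, 0, 0, 0, 0], [0, 10, 0, -2, 0, 0, 0]])

```text
clock: 5.15
tool_pos: [646.7, -11.9, 277.0]
orientation: [0.783, -0.622, 0.0, -0.0]
wrist_force: [-0.0, 2.0, 0.4]
grip_width: 0.3
```

>>> jog_arm(steps=[[0, 15, 0, -3, 0, 0, 0], [0, 15, 0, -1, 0, 0, 0], [0, 15, 0, 2, 0, 0, 0], [0, 15, 0, 3, 0, 0, 0]])

```text
clock: 5.55
tool_pos: [660.9, -69.9, 275.8]
orientation: [0.784, -0.621, 0.001, -0.0]
wrist_force: [-0.4, 1.6, 1.2]
grip_width: 0.3
```

```bash
python3 st.py; python3 - <<'E'
from h import *
from bench import vision
s=vision.read_camera("scene")
cv2.imwrite("pics/s2.png",cv2.resize(s["color"][130:275,180:340],(640,580),interpolation=cv2.INTER_CUBIC)[:,:,::-1])
E
```

```text
t 5.55 loc [  -0.6 -106.9  275.8] F loc [1.63 0.08] 1.16 w 0.3 rot to align(deg,tool) [-0.08 -0.02  0.39]
```

View pics/s2.png

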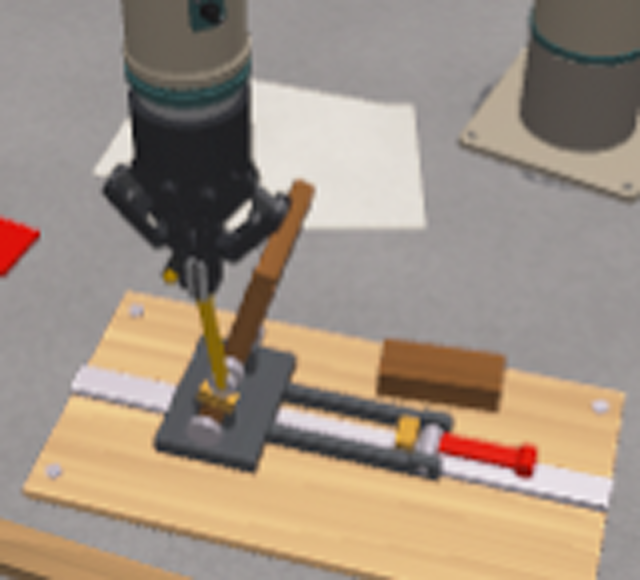

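The kickstand follows the fingers (leg leaning to -x, toe at (190,275)), the frame is still at its stop, and the force is about 1.6 N. I continue along the arc.

>>> jog_arm(steps=[[0, 14, 0, 0, 0, 0, 0], [0, 14, 0, 3, 0, 0, 0], [0, 14, 0, 6, 0, 0, 0], [0, 13, 0, 8, 0, 0, 0], [0, 12, 0, 9, 0, 0, 0]])

```text
clock: 6.1
tool_pos: [675.7, -135.5, 248.5]
orientation: [0.783, -0.622, 0.0, 0.0]
wrist_force: [-0.3, 0.1, 0.3]
grip_width: -0.3
```

```bash
python3 st.py
```

```text
t 6.1 loc [ -67.9 -106.9  248.5] F loc [0.16 0.28] 0.33 w -0.3 rot to align(deg,tool) [ 0.   -0.03  0.36]
```

>>> jog_arm(steps=[[0, 12, 0, 10, 0, 0, 0], [0, 11, 0, 12, 0, 0, 0], [0, 10, 0, 13, 0, 0, 0], [0, 9, 0, 14, 0, 0, 0], [0, 7, 0, 14, 0, 0, 0]])

```text
clock: 6.6
tool_pos: [686.6, -182.6, 184.8]
orientation: [0.783, -0.621, -0.0, 0.0]
wrist_force: [0.3, 0.2, 0.1]
grip_width: -0.0
```

```bash
python3 st.py; python3 - <<'E'
from h import *
from bench import vision
s=vision.read_camera("scene")
cv2.imwrite("pics/s3.png",cv2.resize(s["color"][130:275,180:340],(640,580),interpolation=cv2.INTER_CUBIC)[:,:,::-1])
E
```

```text
t 6.6 loc [-116.3 -107.1  184.8] F loc [ 0.11 -0.3 ] 0.08 w -0.0 rot to align(deg,tool) [ 0.03 -0.    0.38]
```

View pics/s3.png

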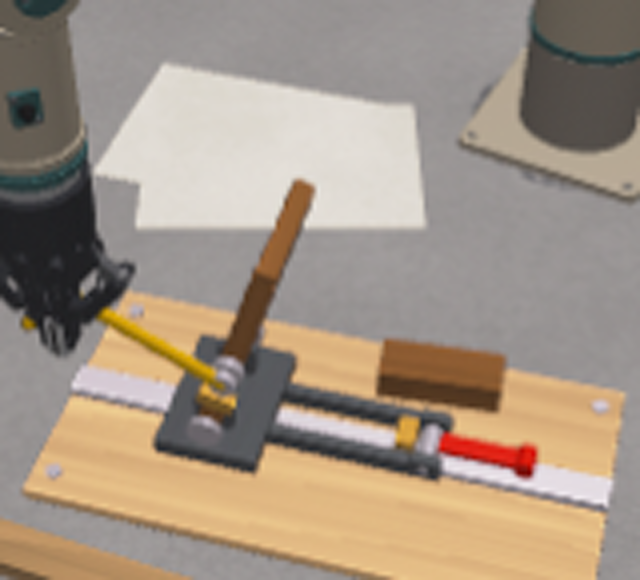

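>>> jog_arm(steps=[[0, 8, 0, 3, 0, 0, 0], [0, 8, 0, 5, 0, 0, 0], [0, 6, 0, 8, 0, 0, 0], [0, 4, 0, 8, 0, 0, 0], [0, 0, 0, 0, 0, 0, 0]])

```text
clock: 7.15
tool_pos: [691.6, -207.7, 160.7]
orientation: [0.783, -0.622, -0.001, 0.001]
wrist_force: [-1.8, 0.1, 0.1]
grip_width: 0.3
```

```bash
python3 st.py; python3 - <<'E'
from h import *
from bench import vision
s=vision.read_camera("scene")
cv2.imwrite("pics/s4.png",cv2.resize(s["color"][130:275,150:310],(640,580),interpolation=cv2.INTER_CUBIC)[:,:,::-1])
E
```

```text
t 7.15 loc [-141.8 -106.4  160.7] F loc [0.54 1.75] 0.07 w 0.3 rot to align(deg,tool) [0.14 0.04 0.34]
```

View pics/s4.png

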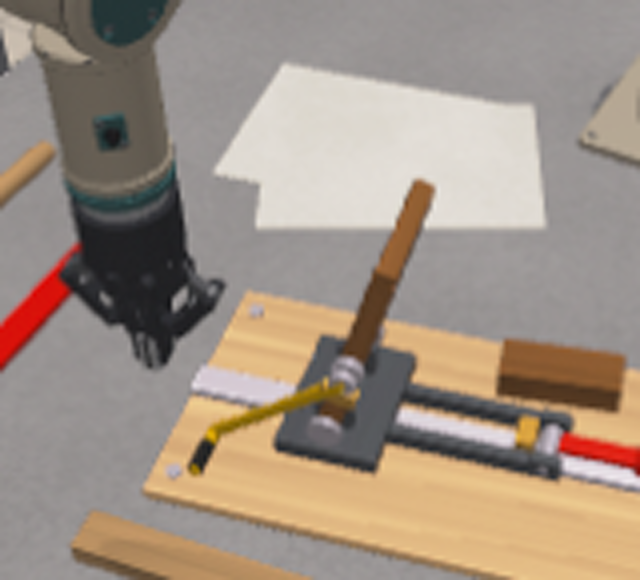

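Kickstand is down: the toe lies low at (202,455) in the crop and the frame is still leaning. Now I move open jaws over the top rail.

>>> jog_arm(steps=[[85, 0, 0, -50, 0, 0, 0.3], [85, 0, 0, -50, 0, 0, 0], [85, 0, 0, -50, 0, 0, 0], [85, 0, 0, -45, 0, 0, 0], [85, -30, 20, 0, 0, 0, 0]])

```text
clock: 7.7
tool_pos: [672.6, -186.1, 366.3]
orientation: [0.781, -0.625, 0.01, -0.004]
wrist_force: [1.9, 0.4, 0.2]
grip_width: 72.3
```

>>> jog_arm(steps=[[85, -38, 28, 0, 0, 0, 0], [85, -40, 29, 0, 0, 0, 0], [85, -40, 29, 0, 0, 0, 0], [85, -12, 0, 0, 0, 0, 0], [85, 0, 0, 0, 0, 0, 0]])

```text
clock: 8.2
tool_pos: [553.4, -71.8, 358.7]
orientation: [0.783, -0.622, 0.001, -0.001]
wrist_force: [0.5, -0.3, 0.0]
grip_width: 84.9
```

```bash
python3 st.py; python3 - <<'E'
from rest import *
for k in (2.3,2.54,2.7):
  a=k-.28; print(k,(proj(s,w([-1-152*np.sin(a),-100,142+152*np.cos(a)]))[0]).round(1),"seen 200.4 243.6")
E
```

```text
t 8.2 loc [ 21.3  -1.7 358.7] F loc [-0.4  -0.45] 0.01 w 84.9 rot to align(deg,tool) [-0.13  0.02  0.36]
2.3 [193.9 236.7] seen 200.4 243.6
2.54 [200.5 243.9] seen 200.4 243.6
2.7 [205.7 248.3] seen 200.4 243.6
```

The toe pixel matches a kickstand angle of 2.54. I descend around the rail.

>>> jog_arm(steps=[[85, 0, 0, 45, 0, 0, 0.3], [85, 0, 0, 45, 0, 0, 0], [85, 0, 0, 34, 0, 0, 0], [85, 0, 0, 15, 0, 0, 0], [60, 0, 0, 0, 0, 0, 0]])

```text
clock: 8.7
tool_pos: [553.3, -75.9, 215.7]
orientation: [0.78, -0.626, -0.002, 0.001]
wrist_force: [-0.3, 1.2, 1.0]
grip_width: 72.9
```

>>> jog_arm(steps=[[50, 5, 0, 0, 0, 0, 0], [50, 8, 0, 0, 0, 0, 0], [50, 8, 0, 0, 0, 0, 0], [50, 8, 0, 0, 0, 0, 0], [50, 5, 0, 0, 0, 0, 0]])

```text
clock: 9.2
tool_pos: [562.9, -106.7, 220.7]
orientation: [0.78, -0.625, 0.001, -0.002]
wrist_force: [-1.8, 6.7, 4.6]
grip_width: 50.0
```

```bash
python3 st.py
```

```text
t 9.2 loc [-14.8  -3.2 220.7] F loc [6.88 0.25] 4.63 w 50.0 rot to align(deg,tool) [-0.26  0.07 -0.17]
```

>>> jog_arm(steps=[[42, 4, 0, 0, 0, 0, 0], [34, 0, 0, 0, 0, 0, 0], [27, 0, 0, 0, 0, 0, 0], [20, 0, 0, 0, 0, 0, 0], [20, 0, 0, 0, 0, 0, 0]])

```text
clock: 9.7
tool_pos: [563.4, -110.4, 220.2]
orientation: [0.781, -0.625, 0.001, -0.002]
wrist_force: [-1.3, 5.3, 3.4]
grip_width: 20.1
```

```bash
python3 st.py
```

```text
t 9.7 loc [-18.6  -2.9 220.2] F loc [5.43 0.11] 3.42 w 20.1 rot to align(deg,tool) [-0.21  0.05 -0.16]
```

>>> jog_arm(steps=[[10, 0, 0, 0, 0, 0, 0], [10, 0, 0, 0, 0, 0, 0], [10, 0, 0, 0, 0, 0, 0], [10, 0, 0, 0, 0, 0, 0], [10, 0, 0, 0, 0, 0, 0]])

```text
clock: 10.2
tool_pos: [563.8, -112.6, 220.4]
orientation: [0.78, -0.625, 0.002, -0.001]
wrist_force: [-0.5, 2.3, 6.9]
grip_width: 17.2
```

```bash
python3 st.py; python3 - <<'E'
from h import *
from bench import vision
im=[]
for n,(a,b) in dict(scene=(120,180),top=(135,165)).items():
    c=vision.read_camera(n); pickle.dump(c,open(n+"_end.pkl","wb"))
    im.append(cv2.resize(c["color"][a:a+160,b:b+160],(400,400),interpolation=cv2.INTER_CUBIC))
cv2.imwrite("pics/e.png",np.hstack(im)[:,:,::-1])
E
```

```text
t 10.2 loc [-20.8  -2.9 220.4] F loc [ 2.37 -0.03] 6.89 w 17.2 rot to align(deg,tool) [-0.26 -0.14 -0.2 ]
```

View pics/e.png

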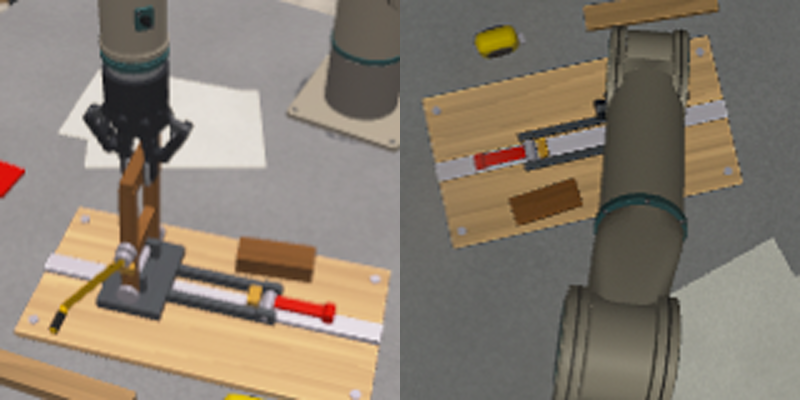

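The scene view shows the frame upright between the fingers (top rail at about (135,180)), the kickstand down with its toe at (57,322), and the lever flat. One numeric check of tilt and carriage position, then a settling wait.

>>> jog_arm(steps=[[10, 0, 0, 0, 0, 0, 0], [10, 0, 0, 0, 0, 0, 0], [10, 0, 0, 0, 0, 0, 0], [10, 0, 0, 0, 0, 0, 0], [10, 0, 0, 0, 0, 0, 0]])

```text
clock: 10.8
tool_pos: [563.8, -112.6, 220.4]
orientation: [0.78, -0.625, 0.002, -0.001]
wrist_force: [-0.7, 1.7, 5.6]
grip_width: 17.4
```

```bash
python3 st.py; python3 - <<'E'
from rest import *
e=load("scene_end")
for th in (-.02,0,.02,.04,.07):
  a=2.54-th; px,pz=-24.5+85*np.sin(th),60+85*np.cos(th)
  print(th,proj(s,w([px-152*np.sin(a),-100,pz+152*np.cos(a)]))[0].round(1),"seen 202.8 248.8")
# yellow-black toe sleeve centroid, and shift of the carriage region between first and last picture
roi=e["color"][236:256,194:212]; m=(roi.max(2)<70); y,x=np.nonzero(m); print("sleeve",x.mean()+194,y.mean()+236,m.sum())
a,b=[cv2.cvtColor(c["color"],cv2.COLOR_RGB2GRAY) for c in (s,e)]
# plate corner/arm patch
for (x,y,wd,h) in((258,228,34,22),(218,236,28,14)):
  r=cv2.matchTemplate(b[y-6:y+h+6,x-6:x+wd+6],a[y:y+h,x:x+wd],cv2.TM_CCOEFF_NORMED); print(cv2.minMaxLoc(r)[1],np.array(cv2.minMaxLoc(r)[3])-6)
E
```

```text
t 10.8 loc [-20.8  -2.9 220.4] F loc [1.83 0.27] 5.55 w 17.4 rot to align(deg,tool) [-0.26 -0.14 -0.2 ]
-0.02 [203.7 249.5] seen 202.8 248.8
0 [203.4 249.2] seen 202.8 248.8
0.02 [203.2 248.8] seen 202.8 248.8
0.04 [202.9 248.4] seen 202.8 248.8
0.07 [202.5 247.9] seen 202.8 248.8
sleeve 202.88235294117646 247.64705882352942 17
0.9294031262397766 [0 0]
0.9998142123222351 [0 0]
```

```bash
python3 -c "
from bench import env; print(env.sign_off())"
```

```text
the job is handed in; nothing more can be done
None
```

I folded the cam lever flat and flipped the kickstand down to its stop. I then brought the frame upright, and the fingers were still gripping its top rail when I handed in at about 10.8 s. No verdict came back.

Last checks before handing in:
- **Cam lever:** it lies flat in both the scene and top pictures.
- **Kickstand:** while the frame still leaned, the toe's pixel position matched a joint value of 2.54 rad, its fully-down stop. It is still down in the last picture.
- **Frame:** the tilt is about 0.02 rad by jaw position. The toe picked by eye gives 0.02 to 0.04 rad. A small 17-pixel mask of the toe's sleeve sat about 1 pixel higher, which would mean just over 0.07 rad, but I took that as mask bias. The jaws are within 0.3° of vertical and flat on the 18 mm rail.
- **Hold:** the reading was steady over 0.6 s. Finger opening was 17.4 mm and external wrist force about 6 N.
- **Carriage:** two image patches over the carriage and its arms showed no shift between the first and last pictures.
- **Bystanders:** I touched none of them on purpose, but did not measure them again at the end.

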